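# Find the case with the loose weight

## Robot

A 6-joint arm with a two-finger parallel gripper is mounted at the origin on a cart in front of the work surface, level with it; the furniture and walls round the work are solid. World frame = base frame: x ahead of the robot, y to its left, z up, the work surface at z = 0. Lengths are in mm, angles in rad, forces in N, time in s.
With the tool pointing down it reaches from about 325 to 850 mm from the base axis. Payload 15.5 kg.
Tool frame: the origin (TCP) lies midway between the tips of the shut fingers; the grasp point (between the pads) lies arm.pinch_z behind it (arm.pinch_z is the distance from the TCP to the grasp point, in mm); z points along the fingers, y is the line along which they close (so a half turn about z gives the same grasp; the last joint's range is limited). The gripper opens to 91 mm and grips with 3 to 60 N. Pads are 32 mm wide; open, the fingers measure 118 mm over their backs; the gripper's body (76 mm by 178 mm) begins 60 mm behind the grasp point.
Start: joints at [-1.427, 0.494, 1.345, -0, 1.302, -0.096], TCP at [148.444, -607.117, 213.915] pointing down, gripper open.
Joint ranges: [-2.91, 2.91], [-0.82, 2.16], [0.22, 2.67], [-1.22, 4.37], [0.12, 2.79], [-3.08, 3.08]. Speed limits (rad/s): [1.89, 1.89, 2.57, 3.01, 3.01, 3.01].

## Interface

Orientations are given as a unit quaternion [x, y, z, w].
In Python, from plant import arm, imaging gives the robot as it stands.
- The arm moves only by the shell command python3 -m creep 'ROWS'. ROWS is JSON, a list that holds one entry, the list of rows, each a list of 7 numbers: the turn, a rotation vector about the tool's x, y, z in rad, then the shift along the tool's x, y, z in m, then the opening, from -1 (shut) to 1 (fully open). A call has 1 to 20 rows; each row is the pose to reach, as a shift and turn from the pose commanded when the call began, along the tool's axes at that moment; what a row does not reach only later rows make up. A row lasts 1/12 s, in which the tool goes at most 41.7 mm and 7.16 degrees, less where a joint would pass 70% of its speed; a pose out of reach is approached as far as the arm can. A call with a gripper value outside its range is refused whole. The fingers move at their own pace and stop on an object; the grip force is fixed at half the most. Time passes only in rows, so rows that repeat a pose let the fingers close. It gives the time, the measured TCP pose, the force, the opening and the grip force at its end, in the units of the state.
- arm.observe(): the state, without advancing time (a new reading comes with each control period).
- imaging.snapshot(name): name is "side" or "top"; returns a dict with "image" (480x640x3 uint8, red, green, blue), "K" (3x3 intrinsics, pixels), "pose" (4x4, takes a point from camera to world coordinates). Camera axes: x right, y up, looking along -z (the intrinsics and any distortion apply to the point x, -y, -z); pixel columns grow to the right and rows downward; lengths in mm; the calibration is good to about 2 mm. A picture is of the moment at which its call begins. There is no depth.
- arm.close_job(): hands the job in; it is judged then, once.
The state is a dict: "time": time; "joint_pos": joint angles; "dq": joint speeds; "joint_torque": joint torques, N m; "ee_pos": TCP position; "orientation": TCP orientation; "wrist_force": force on the tool from outside, world axes, zero at the start; "torque": the same for the moment, N m; "width": finger opening in mm; "gripper_force": force on a finger pad.
Only numpy, scipy, OpenCV 4.12 (cv2) and the standard library are available. Lean on these libraries where they do the work, as an engineer would, in place of code of your own. Each camera call takes 0.05 s, during which the arm holds its last target. There are 200 camera calls.

## Task

Each of the three sealed cases in the rack holds a calibration weight, and in one of them it has come loose: take cases out one at a time and shake or rock each to and fro along its length, at least twice each way and enough to send a loose weight from end to end (the last one too), until you have the one that rattles. Finish holding that one in the gripper, still and upright, about 15 cm above the middle of the notebook, and do not let go. The two others must be seated flat in pockets of the rack at the end, and everything else on the bench stays where it is.

Things in the scene. Friction and masses are not known exactly. Their poses are not given: they have to be found in the camera images.
- rack: fixed grey plastic rack, slab 80 (its x) x 360 (its y) x 20 mm high, three pockets in a row at y = -116, 0, +116 mm, each 49 (x) x 101 (y) x 12 mm deep, chamfered (2.5 mm play round a case); pocket floors are 8 mm above the bench, so a seated case stands from 8 to 70 mm above the bench. Origin: centre of its underside, on the bench; z up
- case_a: sealed aluminium case, 44 (its x) x 96 (its y) x 62 mm high, about 0.42 kg, seated in a pocket, axes along the rack's; grip its flat long sides, across x. Origin: centre of underside. All three look and weigh alike; in the bad one a 0.3 kg weight rolls freely 26 mm either way from the middle along the case's y and knocks at the ends when shaken or rocked; in the good ones nothing moves
- case_b: sealed aluminium case, 44 (its x) x 96 (its y) x 62 mm high, about 0.42 kg, seated in a pocket, axes along the rack's; grip its flat long sides, across x. Origin: centre of underside. All three look and weigh alike; in the bad one a 0.3 kg weight rolls freely 26 mm either way from the middle along the case's y and knocks at the ends when shaken or rocked; in the good ones nothing moves
- case_c: sealed aluminium case, 44 (its x) x 96 (its y) x 62 mm high, about 0.42 kg, seated in a pocket, axes along the rack's; grip its flat long sides, across x. Origin: centre of underside. All three look and weigh alike; in the bad one a 0.3 kg weight rolls freely 26 mm either way from the middle along the case's y and knocks at the ends when shaken or rocked; in the good ones nothing moves
- notebook: closed brown notebook lying on the bench in front of the balance, 105 mm (its x) by 152 mm (its y) by 13 mm thick, fixed. Origin: centre of its underside
- pen: pen on the bench, 145 mm long, a bystander. Origin: centre of its underside
- boat: white square weighing boat, 61 x 61 x 13 mm, a bystander behind the rack. Origin: centre of its underside
- tangerine: tangerine, 69 mm across and 58 mm high, a bystander. Origin: centre of its underside
- glass: small clear weighing glass, 36 mm across and 63 mm high, standing behind the rack, a bystander. Origin: centre of its underside
- petri: clear petri dish, 61 mm across and 15 mm high, a bystander. Origin: centre of its underside

How it is judged:
By the outcome, as a careful person would: the job done as asked, in the order asked, and still so for the second after the job is handed in, while the arm keeps its last pose, push and grip.
It also fails if it takes over 72 s, if anything falls off the work surface, if the arm or the gripper's body presses on something with over 40 N, if the wrist force passes 120 N, or if a joint passes its speed limit or range.

## Working session

There is one attempt and no reset: what is moved stays moved. The work goes in short steps, Python scripts to look and compute and a shell command to move; the robot and the scene stay as the last step left them, time stands still between calls to the robot, and variables do not carry over. Pictures are saved under pics/ and viewed, at most 10 in all, crops included, and the job is handed in when it is done.

```bash
mkdir -p pics; ls; python3 - <<'E'
from plant import arm, imaging
import cv2,numpy as np
print(arm.observe(),arm.pinch_z)
for n in("top","side"):
    s=imaging.snapshot(n);cv2.imwrite(f"pics/{n}0.png",s["image"][...,::-1]);print(n,{k:v for k,v in s.items() if k!="image"})
E
```

```text
pics
{'time': 0.0, 'joint_pos': array([-1.42655015e+00,  4.94212047e-01,  1.34617729e+00, -4.99725842e-06,
        1.30249573e+00, -9.55037407e-02]), 'dq': array([ 5.66087464e-05, -1.02279820e-03, -6.13573195e-04,  9.68801753e-04,
        1.96131485e-03, -1.04430787e-03]), 'joint_torque': array([-1.03966534e-04, -8.78831649e+01, -3.81861413e+01,  7.07144011e-02,
        5.29092166e-02, -1.03248533e-04]), 'ee_pos': array([ 148.35271606, -606.71892555,  213.30468628]), 'orientation': array([ 9.92823311e-01,  1.19588697e-01, -1.81553612e-05, -6.45955515e-04]), 'wrist_force': array([ 0.5648928 , -0.55975165, -0.38816547]), 'torque': array([ 0.03453488, -0.05796487, -0.02640714]), 'gripper_force': 0.0, 'width': 91.47450017267676} 18.8
top {'K': array([[452.76191677,   0.        , 317.30364222],
       [  0.        , 452.76191677, 238.03957534],
       [  0.        ,   0.        ,   1.        ]]), 'pose': array([[ 1.42152011e-04,  9.94699774e-01, -1.02821880e-01,
         4.02940876e+02],
       [-9.99978344e-01,  8.17922310e-04,  6.53011015e-03,
        -3.99721017e+01],
       [ 6.57959940e-03,  1.02818725e-01,  9.94678349e-01,
         1.21921824e+03],
       [ 0.00000000e+00,  0.00000000e+00,  0.00000000e+00,
         1.00000000e+00]])}
side {'K': array([[470.01786402,   0.        , 317.05923923],
       [  0.        , 470.01786402, 238.36346976],
       [  0.        ,   0.        ,   1.        ]]), 'pose': array([[-9.36947500e-01,  2.24279716e-01, -2.68007445e-01,
         1.98293441e+02],
       [-3.49356457e-01, -5.81549945e-01,  7.34676614e-01,
         9.16039471e+02],
       [ 8.91334759e-03,  7.81983548e-01,  6.23235335e-01,
         8.52959087e+02],
       [ 0.00000000e+00,  0.00000000e+00,  0.00000000e+00,
         1.00000000e+00]])}
```

View pics/top0.png

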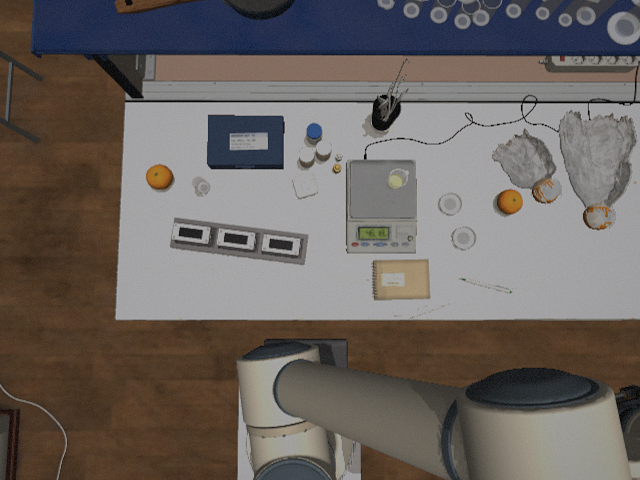

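View pics/side0.png

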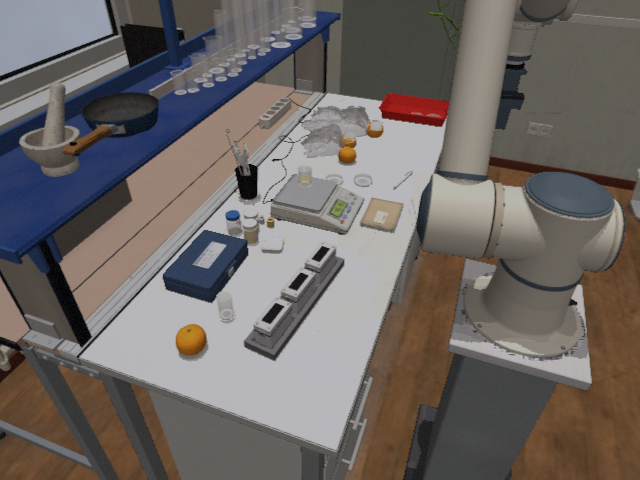

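The top view shows the rack around (170–308, 218–264) with cases at (191,233), (236,239) and (281,245). The notebook is at (402,280), the pen at (485,285), and the glass and boat are behind the rack. The side view shows the same layout with nothing in front of the rack. I'll zoom in on the rack for accurate positions.

```bash
cat > h.py <<'E'
import numpy as np
from plant import arm, imaging
def ray(s,uv,z):
    K,T=s["K"],s["pose"]
    p=np.linalg.inv(K)@np.array([uv[0],uv[1],1.]); d=T[:3,:3]@(p*[1,-1,-1]); o=T[:3,3]
    return o+d*(z-o[2])/d[2]
def proj(s,P):
    T=s["pose"]; c=(np.atleast_2d(P)-T[:3,3])@T[:3,:3]; c=c*[1,-1,-1]
    q=c@s["K"].T; return q[:,:2]/q[:,2:]
E
python3 - <<'E'
from h import *
import cv2
s=imaging.snapshot("top");im=s["image"][...,::-1]
a=cv2.resize(im[210:270,160:320],None,fx=5,fy=5,interpolation=cv2.INTER_CUBIC)
b=cv2.resize(im[255:305,360:520],None,fx=5,fy=5,interpolation=cv2.INTER_CUBIC)
cv2.imwrite("pics/z.png",np.vstack([a,b]))
for uv in [(174,218),(308,236),(304,264),(170,247)]: print(ray(s,uv,20))
for uv in [(191,233),(236,239),(281,245)]: print(ray(s,uv,70))
print(ray(s,(402,280),13))
E
```

```text
[580.37193183 334.71534998  20.        ]
[532.3478831  -23.06139957  20.        ]
[457.80342952 -12.64409882  20.        ]
[502.69818443 342.76686486  20.        ]
[534.39264047 274.57234677  70.        ]
[519.10706074 159.66803424  70.        ]
[503.84321379  44.92709073  70.        ]
[ 415.76473507 -272.88455527   13.        ]
```

View pics/z.png

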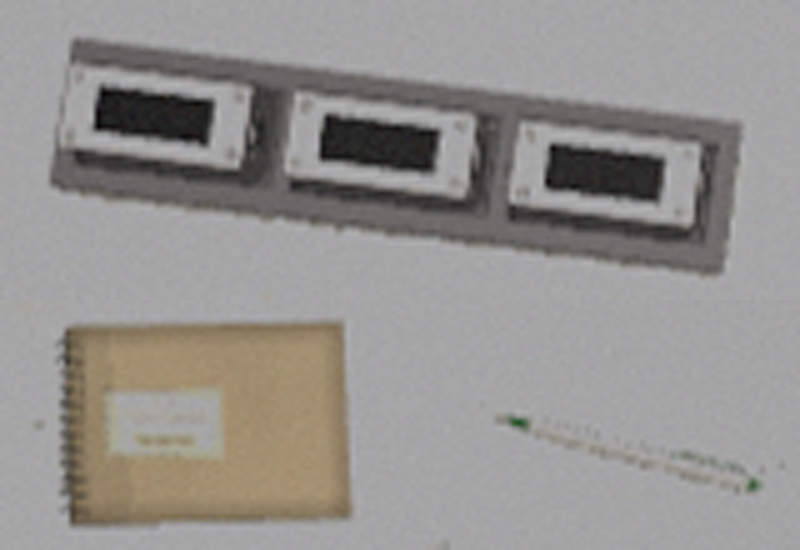

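The zoom shows the case lids with dark labels centred near (154,115), (380,142) and (605,170) in the crop. The rack corners are at (75,38), (742,122), (720,272) and (52,187). The notebook spans roughly 62–350 in the lower crop, and the pen is well to its right.

```bash
python3 - <<'E'
from h import *
import cv2
from scipy.spatial.transform import Rotation as R
from scipy.optimize import least_squares
obs={}
for n,box,z in(("top",(160,210,320,270),1),("side",(245,235,350,340),1)):
    s=imaging.snapshot(n);x0,y0,x1,y1=box
    g=cv2.cvtColor(s["image"],cv2.COLOR_RGB2GRAY)[y0:y1,x0:x1]
    k,l,st,c=cv2.connectedComponentsWithStats((g<60).astype(np.uint8))
    i=[j for j in range(1,k) if st[j,4]>40]; print(n,[(st[j,4],(c[j]+[x0,y0]).round(1)) for j in i])
    obs[n]=(s,c[i]+[x0,y0])
    for j in i: print(ray(s,c[j]+[x0,y0],70).round(1))
s=obs["top"][0]
cr=np.array([(75,38),(742,122),(720,272),(52,187)])
w=np.array([ray(s,((u+.5)/5+159.5,(v+.5)/5+209.5),20)[:2] for u,v in cr])
m=np.array([(40,180),(40,-180),(-40,-180),(-40,180)],float)
f=lambda p:(np.c_[m[:,0]*np.cos(p[2])-m[:,1]*np.sin(p[2]),m[:,0]*np.sin(p[2])+m[:,1]*np.cos(p[2])]+p[:2]-w).ravel()
r=least_squares(f,[520,160,-.13]);print("rack",r.x,r.fun.round(1))
nb=[(70,327),(343,322),(351,516),(73,523)]
n=np.array([ray(s,((u+.5)/5+359.5,(v-300+.5)/5+254.5),13)[:2] for u,v in nb]);print("nb",n.round(1),n.mean(0))
o=arm.observe();print(R.from_quat(o["orientation"]).as_matrix().round(3))
E
```

```text
top [(np.int32(186), array([190. , 232.5])), (np.int32(188), array([235. , 238.3])), (np.int32(186), array([280.1, 244.1]))]
[535.5 277.1  70. ]
[520.8 162.1  70. ]
[506.1  47.2  70. ]
side [(np.int32(116), array([320.4, 253.3])), (np.int32(203), array([313.4, 303.2])), (np.int32(148), array([298., 281.])), (np.int32(181), array([272.4, 312.9]))]
[505.3  47.6  70. ]
[460. 218.  70.]
[520.4 163.4  70. ]
[534.8 278.4  70. ]
rack [ 5.20185167e+02  1.60329745e+02 -1.25849942e-01] [-0.1  0.7 -0.4 -0.2  0.1 -1.6  0.4  1.2]
nb [[ 468.9 -198.1]
 [ 471.6 -344. ]
 [ 368.9 -345.7]
 [ 365.2 -198.3]] [ 418.63838834 -271.5091647 ]
[[ 0.971  0.238 -0.   ]
 [ 0.238 -0.971  0.001]
 [ 0.    -0.001 -1.   ]]
```

```bash
T='[0,0,-1.203,0.5025,-0.551,0.064,1]'; python3 -m creep '[[[0,0,-1.203,0.5025,-0.551,0.064,1],[0,0,-1.203,0.5025,-0.551,0.064,1],[0,0,-1.203,0.5025,-0.551,0.064,1],[0,0,-1.203,0.5025,-0.551,0.064,1],[0,0,-1.203,0.5025,-0.551,0.064,1],[0,0,-1.203,0.5025,-0.551,0.064,1],[0,0,-1.203,0.5025,-0.551,0.064,1],[0,0,-1.203,0.5025,-0.551,0.064,1],[0,0,-1.203,0.5025,-0.551,0.064,1],[0,0,-1.203,0.5025,-0.551,0.064,1],[0,0,-1.203,0.5025,-0.551,0.064,1],[0,0,-1.203,0.5025,-0.551,0.064,1],[0,0,-1.203,0.5025,-0.551,0.064,1],[0,0,-1.203,0.5025,-0.551,0.064,1],[0,0,-1.203,0.5025,-0.551,0.064,1],[0,0,-1.203,0.5025,-0.551,0.064,1],[0,0,-1.203,0.5025,-0.551,0.064,1],[0,0,-1.203,0.5025,-0.551,0.064,1],[0,0,-1.203,0.5025,-0.551,0.064,1],[0,0,-1.203,0.5025,-0.551,0.064,1]]]'
cat >> h.py <<'E'
def go(x,y,z,yaw=1.4434):
    "turn and shift, in the tool's axes, from the measured pose to a tool-down pose"
    from scipy.spatial.transform import Rotation as R
    o=arm.observe(); A=R.from_quat(o["orientation"]); B=R.from_matrix(np.array([[np.cos(yaw),np.sin(yaw),0],[np.sin(yaw),-np.cos(yaw),0],[0,0,-1]]).astype(float))
    print("t",round(o["time"],2),"pos",o["ee_pos"].round(1),"turn",(A.inv()*B).as_rotvec().round(4),"shift m",(A.inv().apply(np.array([x,y,z])-o["ee_pos"])/1000).round(4),"F",o["wrist_force"].round(1),"M",o["torque"].round(3),"w",round(o["width"],1))
E
python3 -c "from h import *; go(505.7,47.4,27)"
```

```text
time: 1.92
ee_pos: [506.1, 49.2, 149.6]
orientation: [0.75, 0.662, -0.0, -0.0]
wrist_force: [0.1, -1.1, 0.2]
width: 91.3
gripper_force: 0.0
t 1.92 pos [506.1  49.2 149.6] turn [-0.0002  0.      0.0029] shift m [-0.0019 -0.0002  0.1226] F [ 0.1 -1.1  0.2] M [-0.077 -0.075  0.007] w 91.3
```

```bash
python3 -m creep '[[[0,0,0.003,-0.002,0,0.03,1],[0,0,0.003,-0.002,0,0.06,1],[0,0,0.003,-0.002,0,0.09,1],[0,0,0.003,-0.002,0,0.11,1],[0,0,0.003,-0.002,0,0.1225,1],[0,0,0.003,-0.002,0,0.1225,1],[0,0,0.003,-0.002,0,0.1225,1],[0,0,0.003,-0.002,0,0.1225,-1],[0,0,0.003,-0.002,0,0.1225,-1],[0,0,0.003,-0.002,0,0.1225,-1],[0,0,0.003,-0.002,0,0.1225,-1],[0,0,0.003,-0.002,0,0.1225,-1],[0,0,0.003,-0.002,0,0.1225,-1],[0,0,0.003,-0.002,0,0.1225,-1],[0,0,0.003,-0.002,0,0.1225,-1],[0,0,0.003,-0.002,0,0.1225,-1]]]'
python3 -c "from h import *; go(505.7,47.4,150)"
```

```text
time: 3.25
ee_pos: [505.3, 45.5, 27.5]
orientation: [0.752, 0.659, -0.0, -0.0]
wrist_force: [-1.8, 1.1, 4.1]
width: 44.1
gripper_force: 30.0
t 3.25 pos [505.3  45.5  27.5] turn [-0.0002 -0.     -0.0036] shift m [ 1.900e-03  1.000e-04 -1.225e-01] F [-1.8  1.1  4.1] M [ 0.052  0.206 -0.006] w 44.1
```

```bash
python3 -m creep '[[[0,0,0,0,0,-0.01,-1],[0,0,0,0,0,-0.025,-1],[0,0,0,0,0,-0.05,-1],[0,0,0,0,0,-0.085,-1],[0,0,0,0,0,-0.115,-1],[0,0,0,0,0,-0.13,-1],[0,0,0,0,0,-0.13,-1],[0,0,0,0,0,-0.13,-1],[0,0,0,0,0,-0.13,-1]]]'
python3 -c "from h import *; go(505.3,45.5,27.5)"
python3 -m creep '[[[0,0.12,0,0,0,0,-1],[0,0.24,0,0,0,0,-1],[0,0.36,0,0,0,0,-1],[0,0.4,0,0,0,0,-1],[0,0.4,0,0,0,0,-1],[0,0.4,0,0,0,0,-1],[0,0.4,0,0,0,0,-1],[0,0.4,0,0,0,0,-1],[0,0.4,0,0,0,0,-1]]]'
python3 -c "from h import *; go(505.3,45.5,27.5)"
python3 -m creep '[[[0,-0.12,0,0,0,0,-1],[0,-0.24,0,0,0,0,-1],[0,-0.36,0,0,0,0,-1],[0,-0.48,0,0,0,0,-1],[0,-0.6,0,0,0,0,-1],[0,-0.72,0,0,0,0,-1],[0,-0.8,0,0,0,0,-1],[0,-0.8,0,0,0,0,-1],[0,-0.8,0,0,0,0,-1],[0,-0.8,0,0,0,0,-1],[0,-0.8,0,0,0,0,-1],[0,-0.8,0,0,0,0,-1]]]'
python3 -c "from h import *; go(505.3,45.5,27.5)"
```

```text
time: 4.0
ee_pos: [504.6, 45.5, 156.4]
orientation: [0.752, 0.659, -0.001, -0.001]
wrist_force: [0.3, -0.3, -4.1]
width: 43.6
gripper_force: 30.0
t 4.0 pos [504.6  45.5 156.4] turn [-0.0017  0.0002 -0.0037] shift m [1.000e-04 9.000e-04 1.289e-01] F [ 0.3 -0.3 -4.1] M [-0.034 -0.039 -0.042] w 43.6
time: 4.75
ee_pos: [505.3, 46.3, 157.4]
orientation: [0.736, 0.647, 0.149, -0.131]
wrist_force: [-0.3, 0.5, -4.4]
width: 44.0
gripper_force: 30.0
t 4.75 pos [505.3  46.3 157.4] turn [ 0.0004 -0.3991 -0.002 ] shift m [-5.120e-02  1.000e-04  1.194e-01] F [-0.3  0.5 -4.4] M [-0.536 -0.022  0.018] w 44.0
time: 5.75
ee_pos: [505.4, 44.7, 157.8]
orientation: [0.738, 0.646, -0.149, 0.131]
wrist_force: [0.4, -1.2, -2.9]
width: 43.8
gripper_force: 30.0
t 5.75 pos [505.4  44.7 157.8] turn [-0.0004  0.3985 -0.0053] shift m [ 0.0513 -0.0003  0.1198] F [ 0.4 -1.2 -2.9] M [ 0.473 -0.188 -0.024] w 43.8
```

```bash
cat > m.py <<'E'
from h import *
from scipy.spatial.transform import Rotation as R
m=[]
for i in range(6):
    imaging.snapshot("top"); o=arm.observe(); A=R.from_quat(o["orientation"]); m.append(np.r_[A.inv().apply(o["torque"]),A.inv().apply(o["wrist_force"])])
m=np.array(m);print("t",round(o["time"],2),"tool M,F mean",m.mean(0).round(3),"My",m[:,1].round(3),"Mz",m[:,2].round(3))
E
python3 m.py
python3 -m creep '[[[0,0.12,0,0,0,0,-1],[0,0.24,0,0,0,0,-1],[0,0.36,0,0,0,0,-1],[0,0.48,0,0,0,0,-1],[0,0.6,0,0,0,0,-1],[0,0.72,0,0,0,0,-1],[0,0.8,0,0,0,0,-1],[0,0.8,0,0,0,0,-1],[0,0.8,0,0,0,0,-1],[0,0.8,0,0,0,0,-1],[0,0.8,0,0,0,0,-1]]]' >/dev/null; python3 m.py
python3 -m creep '[[[0,-0.12,0,0,0,0,-1],[0,-0.24,0,0,0,0,-1],[0,-0.36,0,0,0,0,-1],[0,-0.48,0,0,0,0,-1],[0,-0.6,0,0,0,0,-1],[0,-0.72,0,0,0,0,-1],[0,-0.8,0,0,0,0,-1],[0,-0.8,0,0,0,0,-1],[0,-0.8,0,0,0,0,-1],[0,-0.8,0,0,0,0,-1],[0,-0.8,0,0,0,0,-1],[0,-0.8,0,0,0,0,-1]]]' > /dev/null
python3 m.py
python3 -m creep '[[[0,0.12,0,0,0,0,-1],[0,0.24,0,0,0,0,-1],[0,0.36,0,0,0,0,-1],[0,0.4,0,0,0,0,-1],[0,0.4,0,0,0,0,-1],[0,0.4,0,0,0,0,-1],[0,0.4,0,0,0,0,-1]]]'
python3 m.py
python3 -c "from h import *; go(505.3,45.5,27.5)"
```

```text
t 6.05 tool M,F mean [-0.086  0.484  0.054  1.381  0.23   3.282] My [0.458 0.482 0.473 0.449 0.545 0.498] Mz [0.02  0.041 0.053 0.095 0.056 0.058]
t 7.27 tool M,F mean [-0.08  -0.508 -0.039 -1.642 -0.238  3.576] My [-0.512 -0.514 -0.464 -0.535 -0.559 -0.467] Mz [-0.044 -0.022 -0.034 -0.033 -0.041 -0.06 ]
t 8.57 tool M,F mean [-0.1    0.504  0.057  1.274 -0.058  3.982] My [0.465 0.466 0.529 0.51  0.5   0.553] Mz [0.032 0.042 0.08  0.07  0.049 0.072]
time: 9.15
ee_pos: [505.4, 45.6, 157.3]
orientation: [0.752, 0.659, -0.001, 0.0]
wrist_force: [0.0, 0.5, -3.8]
width: 43.8
gripper_force: 30.0
t 9.45 tool M,F mean [-0.106  0.004  0.02   0.449 -0.159  3.784] My [-0.012  0.022  0.007 -0.043  0.052 -0.003] Mz [ 0.012 -0.003 -0.014  0.046  0.077  0.001]
t 9.45 pos [505.4  46.  157.3] turn [-0.0002  0.0004 -0.0025] shift m [-0.0005 -0.      0.1298] F [-1.   0.8 -2.5] M [-0.014 -0.078 -0.001] w 43.5
```

```bash
python3 -m creep '[[[0,0,0,0,0,0.035,-1],[0,0,0,0,0,0.07,-1],[0,0,0,0,0,0.095,-1],[0,0,0,0,0,0.105,-1],[0,0,0,0,0,0.112,-1],[0,0,0,0,0,0.119,-1],[0,0,0,0,0,0.125,-1],[0,0,0,0,0,0.129,-1],[0,0,0,0,0,0.13,-1],[0,0,0,0,0,0.13,-1],[0,0,0,0,0,0.13,-1]]]'
python3 -c "from h import *; go(505.3,45.5,27.5)"
```

```text
time: 10.37
ee_pos: [505.8, 45.5, 27.9]
orientation: [0.752, 0.659, 0.0, 0.0]
wrist_force: [0.6, -0.8, -3.5]
width: 43.8
gripper_force: 30.0
t 10.37 pos [505.8  45.5  27.9] turn [ 0.0008 -0.0001 -0.0036] shift m [-0.     -0.0005  0.0004] F [ 0.6 -0.8 -3.5] M [-0.031 -0.102  0.056] w 43.8
```

```bash
python3 -m creep '[[[0,0,0,0,0,0.0005,0.5],[0,0,0,0,0,0.0005,1],[0,0,0,0,0,0.0005,1],[0,0,0,0,0,0.0005,1],[0,0,0,0,0,0.0005,1],[0,0,0,0,0,-0.03,1],[0,0,0,0,0,-0.065,1],[0,0,0,0.02,0,-0.08,1],[0,0,0,0.06,0,-0.08,1],[0,0,0,0.1,0,-0.08,1],[0,0,0,0.118,0,-0.07,1],[0,0,0,0.118,0,-0.04,1],[0,0,0,0.118,0,-0.01,1],[0,0,0,0.118,0,0,1],[0,0,0,0.118,0,0,1],[0,0,0,0.118,0,0,1]]]'
python3 -c "from h import *; go(520.6,162.7,27.5)"
```

```text
time: 11.7
ee_pos: [520.8, 162.2, 27.8]
orientation: [0.752, 0.659, -0.0, -0.0]
wrist_force: [0.5, -0.4, 1.1]
width: 91.3
gripper_force: 0.0
t 11.7 pos [520.8 162.2  27.8] turn [-0.0007  0.0003 -0.004 ] shift m [ 0.0004 -0.0003  0.0003] F [ 0.5 -0.4  1.1] M [ 0.004 -0.155  0.053] w 91.3
```

```bash
python3 - <<'E'
from h import *
import cv2
s=imaging.snapshot("side");cv2.imwrite("pics/s1.png",cv2.resize(s["image"][200:360,220:400,::-1],None,fx=4,fy=3.7))
E
```

```text
(no output)
```

View pics/s1.png

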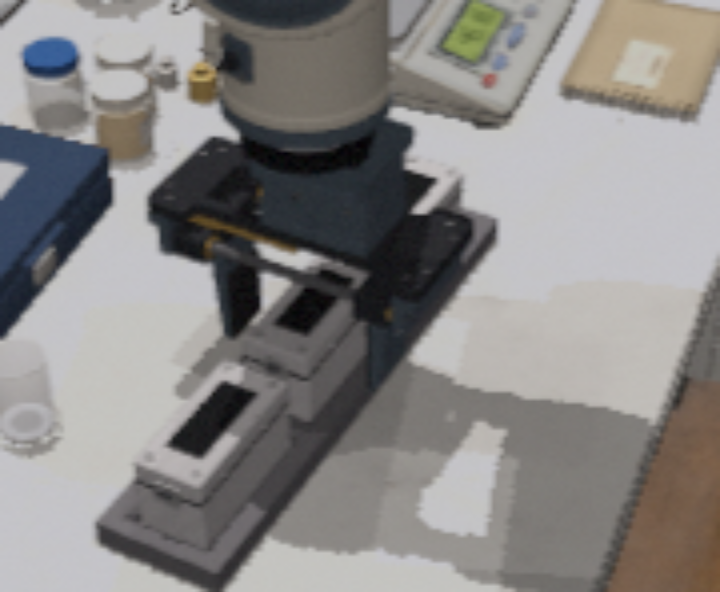

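The picture shows the open gripper straddling the middle case (around 320,320). Case C behind it (435,190) is back in line in its pocket. Next I grip, lift and rock the middle case.

```bash
python3 -m creep '[[[0,0,0,0,0,0,-1],[0,0,0,0,0,0,-1],[0,0,0,0,0,0,-1],[0,0,0,0,0,0,-1],[0,0,0,0,0,0,-1],[0,0,0,0,0,0,-1],[0,0,0,0,0,0,-1],[0,0,0,0,0,0,-1],[0,0,0,0,0,-0.01,-1],[0,0,0,0,0,-0.025,-1],[0,0,0,0,0,-0.05,-1],[0,0,0,0,0,-0.085,-1],[0,0,0,0,0,-0.115,-1],[0,0,0,0,0,-0.13,-1],[0,0,0,0,0,-0.13,-1],[0,0,0,0,0,-0.13,-1]]]'
python3 m.py
python3 -m creep '[[[0,0.12,0,0,0,0,-1],[0,0.24,0,0,0,0,-1],[0,0.36,0,0,0,0,-1],[0,0.4,0,0,0,0,-1],[0,0.4,0,0,0,0,-1],[0,0.4,0,0,0,0,-1],[0,0.4,0,0,0,0,-1],[0,0.4,0,0,0,0,-1]]]' >/dev/null; python3 m.py
python3 -m creep '[[[0,-0.12,0,0,0,0,-1],[0,-0.24,0,0,0,0,-1],[0,-0.36,0,0,0,0,-1],[0,-0.48,0,0,0,0,-1],[0,-0.6,0,0,0,0,-1],[0,-0.72,0,0,0,0,-1],[0,-0.8,0,0,0,0,-1],[0,-0.8,0,0,0,0,-1],[0,-0.8,0,0,0,0,-1],[0,-0.8,0,0,0,0,-1],[0,-0.8,0,0,0,0,-1],[0,-0.8,0,0,0,0,-1]]]' >/dev/null
python3 m.py
```

```text
time: 13.08
ee_pos: [521.0, 162.5, 158.0]
orientation: [0.752, 0.659, 0.001, 0.0]
wrist_force: [-0.0, 1.0, -4.8]
width: 43.9
gripper_force: 30.0
t 13.38 tool M,F mean [-0.073  0.008 -0.006  0.338 -0.032  3.71 ] My [ 0.005 -0.031  0.003  0.034  0.061 -0.021] Mz [-0.048  0.018  0.019 -0.057  0.035 -0.003]
t 14.35 tool M,F mean [-0.088 -0.513 -0.045 -1.234  0.297  3.054] My [-0.517 -0.472 -0.528 -0.546 -0.489 -0.523] Mz [-0.015 -0.07  -0.046 -0.047 -0.029 -0.064]
t 15.65 tool M,F mean [-0.091  0.48   0.044  1.514 -0.269  3.472] My [0.521 0.457 0.511 0.473 0.461 0.456] Mz [0.036 0.041 0.031 0.033 0.032 0.091]
```

```bash

python3 -m creep '[[[0,0.12,0,0,0,0,-1],[0,0.24,0,0,0,0,-1],[0,0.36,0,0,0,0,-1],[0,0.48,0,0,0,0,-1],[0,0.6,0,0,0,0,-1],[0,0.72,0,0,0,0,-1],[0,0.8,0,0,0,0,-1],[0,0.8,0,0,0,0,-1],[0,0.8,0,0,0,0,-1],[0,0.8,0,0,0,0,-1],[0,0.8,0,0,0,0,-1]]]' >/dev/null; python3 m.py
python3 -m creep '[[[0,-0.12,0,0,0,0,-1],[0,-0.24,0,0,0,0,-1],[0,-0.36,0,0,0,0,-1],[0,-0.48,0,0,0,0,-1],[0,-0.6,0,0,0,0,-1],[0,-0.72,0,0,0,0,-1],[0,-0.8,0,0,0,0,-1],[0,-0.8,0,0,0,0,-1],[0,-0.8,0,0,0,0,-1],[0,-0.8,0,0,0,0,-1],[0,-0.8,0,0,0,0,-1],[0,-0.8,0,0,0,0,-1]]]' > /dev/null
python3 m.py
python3 -m creep '[[[0,0.12,0,0,0,0,-1],[0,0.24,0,0,0,0,-1],[0,0.36,0,0,0,0,-1],[0,0.4,0,0,0,0,-1],[0,0.4,0,0,0,0,-1],[0,0.4,0,0,0,0,-1]]]' >/dev/null; python3 m.py
python3 -c "from h import *; go(520.8,162.2,27.8)"
```

```text
t 16.87 tool M,F mean [-0.088 -0.512 -0.028 -1.224 -0.322  3.43 ] My [-0.529 -0.474 -0.493 -0.512 -0.525 -0.536] Mz [-0.021 -0.046 -0.028 -0.077  0.026 -0.024]
t 18.17 tool M,F mean [-0.103  0.506  0.024  1.715 -0.222  3.105] My [0.502 0.507 0.498 0.476 0.545 0.506] Mz [ 0.05   0.006  0.061 -0.005  0.019  0.013]
t 18.97 tool M,F mean [-7.800e-02  3.000e-03  3.000e-03 -1.810e-01  3.400e-02  3.945e+00] My [-0.    -0.     0.035 -0.014 -0.016  0.016] Mz [ 0.009 -0.019  0.007  0.087 -0.022 -0.042]
t 18.97 pos [520.8 163.2 157.2] turn [-0.0003  0.0007 -0.0022] shift m [-0.0009  0.0002  0.1294] F [-0.8 -0.9 -3.1] M [ 0.006 -0.075  0.042] w 43.8
```

B gives the same readings as C, so nothing moves in it. I'll put it back and go to A.

```bash
python3 -m creep '[[[0,0,0,0,0,0.035,-1],[0,0,0,0,0,0.07,-1],[0,0,0,0,0,0.095,-1],[0,0,0,0,0,0.105,-1],[0,0,0,0,0,0.112,-1],[0,0,0,0,0,0.119,-1],[0,0,0,0,0,0.125,-1],[0,0,0,0,0,0.129,-1],[0,0,0,0,0,0.13,-1],[0,0,0,0,0,0.13,-1],[0,0,0,0,0,0.13,-1]]]'
python3 -c "from h import *; go(520.8,162.2,27.8)"
```

```text
time: 19.88
ee_pos: [521.2, 162.5, 27.9]
orientation: [0.752, 0.659, 0.0, 0.0]
wrist_force: [0.4, 0.2, -4.3]
width: 43.8
gripper_force: 30.0
t 19.88 pos [521.2 162.5  27.9] turn [ 0.0008 -0.0002 -0.0036] shift m [-0.0004 -0.0004  0.0001] F [ 0.4  0.2 -4.3] M [-0.064 -0.142 -0.044] w 43.8
```

```bash
python3 -m creep '[[[0,0,0,0,0,0.0005,0.5],[0,0,0,0,0,0.0005,1],[0,0,0,0,0,0.0005,1],[0,0,0,0,0,0.0005,1],[0,0,0,0,0,0.0005,1],[0,0,0,0,0,-0.03,1],[0,0,0,0,0,-0.065,1],[0,0,0,0.02,0,-0.08,1],[0,0,0,0.06,0,-0.08,1],[0,0,0,0.1,0,-0.08,1],[0,0,0,0.116,0,-0.07,1],[0,0,0,0.116,0,-0.04,1],[0,0,0,0.116,0,-0.01,1],[0,0,0,0.116,0,0,1],[0,0,0,0.116,0,0,1],[0,0,0,0.116,0,0,1]]]'
python3 -c "from h import *; go(535.2,277.7,27.5)"
python3 -m creep '[[[0,0,0,0,0,0,-1],[0,0,0,0,0,0,-1],[0,0,0,0,0,0,-1],[0,0,0,0,0,0,-1],[0,0,0,0,0,0,-1],[0,0,0,0,0,0,-1],[0,0,0,0,0,0,-1],[0,0,0,0,0,0,-1],[0,0,0,0,0,-0.01,-1],[0,0,0,0,0,-0.025,-1],[0,0,0,0,0,-0.05,-1],[0,0,0,0,0,-0.085,-1],[0,0,0,0,0,-0.115,-1],[0,0,0,0,0,-0.13,-1],[0,0,0,0,0,-0.13,-1],[0,0,0,0,0,-0.13,-1]]]'
python3 m.py
python3 -m creep '[[[0,0.12,0,0,0,0,-1],[0,0.24,0,0,0,0,-1],[0,0.36,0,0,0,0,-1],[0,0.4,0,0,0,0,-1],[0,0.4,0,0,0,0,-1],[0,0.4,0,0,0,0,-1],[0,0.4,0,0,0,0,-1],[0,0.4,0,0,0,0,-1]]]' >/dev/null; python3 m.py
python3 -m creep '[[[0,-0.12,0,0,0,0,-1],[0,-0.24,0,0,0,0,-1],[0,-0.36,0,0,0,0,-1],[0,-0.48,0,0,0,0,-1],[0,-0.6,0,0,0,0,-1],[0,-0.72,0,0,0,0,-1],[0,-0.8,0,0,0,0,-1],[0,-0.8,0,0,0,0,-1],[0,-0.8,0,0,0,0,-1],[0,-0.8,0,0,0,0,-1],[0,-0.8,0,0,0,0,-1],[0,-0.8,0,0,0,0,-1]]]' >/dev/null
python3 m.py
```

```text
time: 21.22
ee_pos: [536.0, 277.2, 27.6]
orientation: [0.752, 0.659, -0.0, -0.0]
wrist_force: [0.4, -0.0, 0.0]
width: 90.9
gripper_force: 0.0
t 21.22 pos [536.  277.2  27.6] turn [-0.0008  0.0004 -0.0039] shift m [ 0.0004 -0.0008  0.0001] F [ 0.4 -0.   0. ] M [-0.042 -0.092  0.031] w 90.9
time: 22.55
ee_pos: [536.1, 277.5, 157.8]
orientation: [0.752, 0.659, 0.001, 0.0]
wrist_force: [-0.1, 0.1, -5.7]
width: 43.8
gripper_force: 30.0
t 22.85 tool M,F mean [-6.800e-02 -6.000e-03 -1.100e-02  3.000e-03 -3.050e-01  4.404e+00] My [-0.013 -0.061 -0.014  0.019  0.001  0.028] Mz [-0.025  0.02   0.045 -0.01  -0.006 -0.087]
t 23.82 tool M,F mean [-0.122 -0.49  -0.025 -1.692  0.332  3.787] My [-0.48  -0.524 -0.461 -0.504 -0.509 -0.461] Mz [-0.031 -0.041  0.065 -0.048 -0.065 -0.033]
t 25.12 tool M,F mean [-0.09   0.481  0.016  1.651  0.231  4.479] My [0.456 0.519 0.454 0.521 0.492 0.442] Mz [ 0.021  0.035 -0.043  0.04   0.02   0.025]
```

```bash

python3 -m creep '[[[0,0.12,0,0,0,0,-1],[0,0.24,0,0,0,0,-1],[0,0.36,0,0,0,0,-1],[0,0.48,0,0,0,0,-1],[0,0.6,0,0,0,0,-1],[0,0.72,0,0,0,0,-1],[0,0.84,0,0,0,0,-1],[0,0.96,0,0,0,0,-1],[0,1.08,0,0,0,0,-1],[0,1.2,0,0,0,0,-1],[0,1.2,0,0,0,0,-1],[0,1.2,0,0,0,0,-1],[0,1.2,0,0,0,0,-1],[0,1.2,0,0,0,0,-1]]]' ; python3 m.py
python3 -m creep '[[[0,-0.12,0,0,0,0,-1],[0,-0.24,0,0,0,0,-1],[0,-0.36,0,0,0,0,-1],[0,-0.48,0,0,0,0,-1],[0,-0.6,0,0,0,0,-1],[0,-0.72,0,0,0,0,-1],[0,-0.84,0,0,0,0,-1],[0,-0.96,0,0,0,0,-1],[0,-1.08,0,0,0,0,-1],[0,-1.2,0,0,0,0,-1],[0,-1.32,0,0,0,0,-1],[0,-1.44,0,0,0,0,-1],[0,-1.6,0,0,0,0,-1],[0,-1.6,0,0,0,0,-1],[0,-1.6,0,0,0,0,-1],[0,-1.6,0,0,0,0,-1],[0,-1.6,0,0,0,0,-1]]]' ; python3 m.py
```

```text
time: 26.28
ee_pos: [536.2, 277.7, 157.7]
orientation: [0.692, 0.608, 0.292, -0.256]
wrist_force: [1.1, 0.7, -3.7]
width: 43.9
gripper_force: 30.0
t 26.58 tool M,F mean [-0.054 -0.95  -0.063 -3.159 -0.21   3.013] My [-0.927 -0.953 -0.963 -0.915 -0.975 -0.968] Mz [-0.078 -0.016 -0.064 -0.024 -0.097 -0.101]
time: 28.0
ee_pos: [536.2, 277.4, 158.0]
orientation: [0.693, 0.607, -0.292, 0.256]
wrist_force: [-0.3, 0.2, -4.3]
width: 44.0
gripper_force: 30.0
t 28.3 tool M,F mean [-0.075  0.983  0.048  3.064  0.19   3.101] My [1.004 0.99  0.923 1.009 0.976 0.994] Mz [0.033 0.069 0.024 0.051 0.038 0.072]
```

```bash

python3 -m creep '[[[0,0.12,0,0,0,0,-1],[0,0.24,0,0,0,0,-1],[0,0.36,0,0,0,0,-1],[0,0.48,0,0,0,0,-1],[0,0.6,0,0,0,0,-1],[0,0.72,0,0,0,0,-1],[0,0.8,0,0,0,0,-1],[0,0.8,0,0,0,0,-1]]]' >/dev/null; python3 m.py
python3 -m creep '[[[0,0,0,0.03,0,0,-1]]]'; python3 -c "from h import *; go(536,277.5,157.5)"
python3 -m creep '[[[0,0,0,-0.03,0,0,-1]]]' >/dev/null; python3 -c "from h import *; go(536,277.5,157.5)"
python3 -m creep '[[[0,0,0,0.03,0,0,-1]]]'>/dev/null; python3 -c "from h import *; go(536,277.5,157.5)"
python3 -m creep '[[[0,0,0,-0.03,0,0,-1]]]' >/dev/null; python3 -c "from h import *; go(536,277.5,157.5)"
python3 m.py
```

```text
t 29.27 tool M,F mean [-8.400e-02 -8.300e-02 -4.000e-03  1.120e-01  1.420e-01  4.742e+00] My [-0.1   -0.11  -0.084 -0.061 -0.088 -0.053] Mz [-0.065 -0.002  0.039 -0.004 -0.048  0.053]
time: 29.35
ee_pos: [539.4, 304.8, 157.0]
orientation: [0.752, 0.659, -0.002, 0.001]
wrist_force: [2.0, 0.7, -4.2]
width: 43.8
gripper_force: 30.0
t 29.35 pos [539.4 304.8 157. ] turn [-0.0014  0.0034 -0.0046] shift m [-0.0275  0.0003 -0.0004] F [ 2.   0.7 -4.2] M [ 0.01  -0.226 -0.052] w 43.8
t 29.43 pos [537.1 285.3 157.3] turn [ 0.002  -0.0029  0.0019] shift m [-0.0079 -0.0001 -0.0002] F [-1.7  0.4 -3.9] M [-0.133 -0.019  0.05 ] w 43.5
t 29.52 pos [537.8 301.8 155.9] turn [-0.0041  0.0063 -0.0046] shift m [-0.0244  0.0014 -0.0014] F [ 1.7 -1.5 -5.7] M [-0.123 -0.237 -0.031] w 44.0
t 29.6 pos [536.6 284.3 157. ] turn [ 0.001  -0.0022  0.001 ] shift m [-0.0068  0.0002 -0.0005] F [-1.6 -0.5 -4.5] M [-0.135 -0.072 -0.06 ] w 43.8
t 29.9 tool M,F mean [-1.210e-01 -1.460e-01  3.000e-03 -1.100e+00  2.100e-01  4.632e+00] My [-0.455 -0.181 -0.135 -0.014 -0.053 -0.036] Mz [-0.013 -0.016  0.013  0.022  0.003  0.011]
```

```bash

python3 -m creep '[[[0,0.12,0,0,0,0,-1],[0,0.24,0,0,0,0,-1],[0,0.36,0,0,0,0,-1],[0,0.4,0,0,0,0,-1],[0,0.4,0,0,0,0,-1],[0,0.4,0,0,0,0,-1],[0,0.4,0,0,0,0,-1],[0,0.3,0,0,0,0,-1],[0,0.18,0,0,0,0,-1],[0,0.06,0,0,0,0,-1],[0,0,0,0,0,0,-1],[0,0,0,0,0,0,-1],[0,0,0,0,0,0,-1]]]' >/dev/null; python3 m.py
python3 -m creep '[[[0,-0.12,0,0,0,0,-1],[0,-0.24,0,0,0,0,-1],[0,-0.36,0,0,0,0,-1],[0,-0.4,0,0,0,0,-1],[0,-0.4,0,0,0,0,-1],[0,-0.4,0,0,0,0,-1],[0,-0.4,0,0,0,0,-1],[0,-0.3,0,0,0,0,-1],[0,-0.18,0,0,0,0,-1],[0,-0.06,0,0,0,0,-1],[0,0,0,0,0,0,-1],[0,0,0,0,0,0,-1],[0,0,0,0,0,0,-1]]]' >/dev/null; python3 m.py
python3 -c "from h import *; go(418.5,-269.5,185,1.45)"
```

```text
t 31.28 tool M,F mean [-0.094  0.     0.011  0.139 -0.035  4.843] My [-0.034  0.043  0.009  0.005 -0.005 -0.017] Mz [ 0.029 -0.013  0.025  0.001  0.013  0.009]
t 32.67 tool M,F mean [-0.108 -0.082 -0.008  0.264 -0.219  4.552] My [-0.111 -0.059 -0.101 -0.026 -0.083 -0.113] Mz [-0.003  0.003 -0.017  0.013 -0.021 -0.023]
t 32.67 pos [535.9 278.1 157.1] turn [-0.0003  0.0008 -0.0091] shift m [-0.5583 -0.0455 -0.0274] F [-0.2  0.4 -5. ] M [-0.125 -0.09   0.023] w 44.0
```

```bash

python3 -m creep '[[[0,0,0,-0.01,-0.001,-0.023,-1],[0,0,0,-0.03,-0.003,-0.023,-1],[0,0,0,-0.06,-0.005,-0.023,-1],[0,0,0,-0.095,-0.008,-0.023,-1],[0,0,0,-0.13,-0.011,-0.023,-1],[0,0,0,-0.165,-0.013,-0.023,-1],[0,0,0,-0.2,-0.016,-0.023,-1],[0,0,0,-0.235,-0.019,-0.023,-1],[0,0,0,-0.27,-0.022,-0.023,-1],[0,0,0,-0.305,-0.025,-0.023,-1],[0,0,0,-0.34,-0.028,-0.023,-1],[0,0,0,-0.375,-0.031,-0.023,-1],[0,0,0,-0.41,-0.033,-0.023,-1],[0,0,0,-0.445,-0.036,-0.023,-1],[0,0,0,-0.48,-0.039,-0.023,-1],[0,0,0,-0.51,-0.042,-0.023,-1],[0,0,0,-0.535,-0.044,-0.023,-1],[0,0,0,-0.55,-0.045,-0.023,-1],[0,0,0,-0.556,-0.0455,-0.023,-1],[0,0,0,-0.558,-0.0455,-0.023,-1]]]'
python3 -m creep '[[[0,0,0,0,0,0,-1],[0,0,0,0,0,0,-1],[0,0,0,0,0,0,-1],[0,0,0,0,0,0,-1],[0,0,0,0,0,0,-1],[0,0,0,0,0,0,-1]]]'
python3 - <<'E'
from h import *
import cv2
go(418.5,-269.5,181,1.45)
a,b=[imaging.snapshot(n)["image"][...,::-1] for n in("top","side")]
cv2.imwrite("pics/f.png",np.hstack([cv2.resize(a[150:330,140:440],None,fx=1.33,fy=1.67*2),cv2.resize(b[130:370,200:440],(400,601))])[:600,:800])
E
```

```text
time: 34.33
ee_pos: [418.1, -270.4, 180.3]
orientation: [0.752, 0.659, -0.0, -0.0]
wrist_force: [-1.0, 1.0, -4.8]
width: 44.3
gripper_force: 30.0
time: 34.83
ee_pos: [418.1, -269.4, 180.4]
orientation: [0.752, 0.66, 0.0, -0.0]
wrist_force: [-0.5, -0.1, -4.0]
width: 43.9
gripper_force: 30.0
t 34.83 pos [ 418.1 -269.4  180.4] turn [-0.     -0.     -0.0096] shift m [-0.      0.0004 -0.0006] F [-0.5 -0.1 -4. ] M [ 0.033 -0.191 -0.032] w 43.9
```

View pics/f.png

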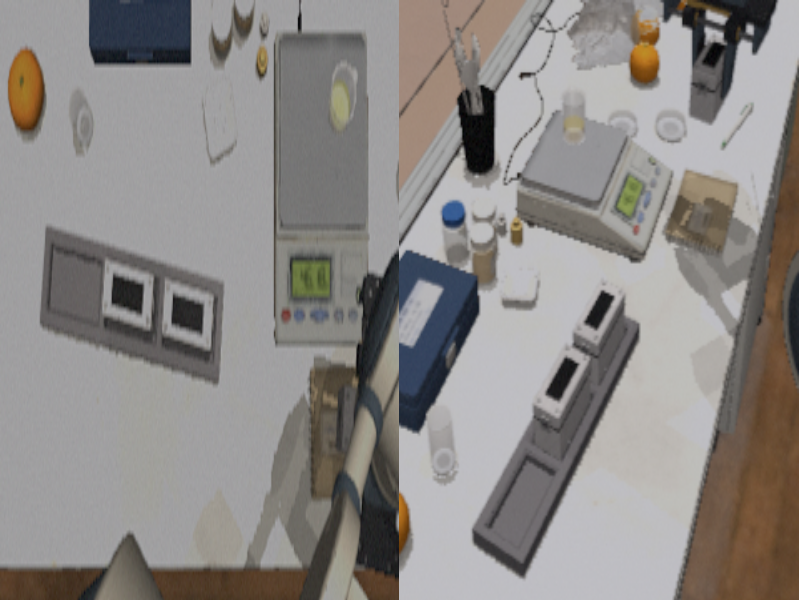

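The final picture shows two cases square in the right-hand pockets, at (128,295) and (187,318). The left pocket is empty, and case A is held upright over the notebook. I'll compare the two seated cases' label positions with the start and hand in if they match.

```bash
python3 - <<'E'
from h import *
import cv2
ok=True
for n,(x0,y0,x1,y1),ref in(("top",(215,225,300,260),[(235,238.3),(280.1,244.1)]),("side",(280,235,335,300),[(320.4,253.3),(298,281)])):
    g=cv2.cvtColor(imaging.snapshot(n)["image"],cv2.COLOR_RGB2GRAY)[y0:y1,x0:x1]
    k,l,st,c=cv2.connectedComponentsWithStats((g<60).astype(np.uint8))
    c=np.array([c[j]+[x0,y0] for j in range(1,k) if st[j,4]>80]);print(n,c.round(1))
    ok&=len(c)==2 and all(np.min(np.hypot(*(c-r).T))<1.2 for r in ref)
print(ok)
if ok: print(arm.close_job())
E
```

```text
top [[235.2 237.6]
 [240.6 247. ]
 [280.3 243.5]
 [279.  253.7]]
side [[319.9 253.1]
 [297.3 280.8]]
False
```

```bash
python3 -c "from plant import arm; print(arm.close_job())"
```

```text
the job is handed in; nothing more can be done
None
```

I handed in the job holding case A, the left-hand case in the overhead view, still and upright about 15 cm above the middle of the notebook; it was the only one whose balance shifted when rocked (lower confidence than hoped: it was clear after tilting one way, about 0.08 N m, but not the other), and the other two are seated back in the rack.

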